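Load the full slide box into the slide printer

TASK

One of the three identical closed slide boxes in the yellow rack is full of glass slides, the other two are empty: find the full one by lifting them and put it in the loading bay of the white slide printer, lowered gently between the black cheeks until it stands upright on the bay's sprung floor and presses it down, its narrow ends facing the cheeks. Leave the two empty boxes standing in the yellow rack, and do not disturb the other things on the bench.

Things in the scene. Friction and masses are not known exactly. Their poses are not given: they have to be found in the camera images.
- box_a: one of three closed slide boxes that look alike: 66 long (its x) x 40 (y) x 92 mm high (z), blue with a white fixed lid, flat sides. Origin: centre of underside. One is packed with glass slides, 0.36 to 0.44 kg in all (they may rattle); the other two are empty, 0.10 to 0.13 kg; names do not tell which. Starts upright in a rack compartment, its x along the rack's x
- box_b: as box_a
- box_c: as box_a
- rack: yellow rack fixed to the bench; origin on the bench under its middle. Base 80 (x) x 178 (y) x 8 mm high. Four upright dividers 56 (x) x 10 mm (y), tops 104 mm above the bench, centred at y = -84, -28, 28, 84 mm; between them three compartments 46 mm wide, open above and at both x ends
- rack_floor (a point): middle of the rack's floor, 8 mm above the bench, axes as the rack's. The boxes stand on this floor at about y = -56, 0, 56 mm, tops 100 mm above the bench, each end 5 mm out from the dividers; here they can be gripped only by their narrow ends (66 mm apart)
- loader: white slide printer with loading bay, fixed to the bench; origin on the bench under the bay's middle. Two black upright cheeks, inner faces at y = -38 and 38 mm, 56 mm long in x, 12 mm thick, tops 104 mm above the bench. Two black lips along y, inner faces at x = -24 and 24 mm, tops 20 mm above the bench. White case 94 mm high at y = -51 to -221, x = -95 to 135 mm
- bay_floor (a point): middle of the bay floor's top when pressed down, 6 mm above the bench, axes as the loader's: origin of a seated box, whose 66 mm length lies along the loader's y, either way round. Above the lips the bay is open at both x ends; in it a box can be held only by its broad faces (40 mm apart), so it must be stood on the bench and regrasped on the way
- bay_plate (a joint): sprung orange floor of the bay, how far it is down in m: 0 = up, its top 12 mm above the bench; 0.006 = at its stop. 2 N start it moving, 3.2 N push it to the stop: a full box sinks it by its weight, an empty one does not
- dish: bystander: round glass dish with lid, 94 mm across, 18 mm high; origin centre of underside
- marker: bystander: green marker pen, 130 mm long along its x, 13 mm thick; origin under its middle
- reagent: bystander: amber bottle, 56 mm across, 120 mm high; origin centre of underside
- tube_block: bystander: black tube block 100 (x) x 55 (y) x 45 mm high; origin centre of underside
- beaker: bystander: glass beaker, 70 mm across, 90 mm high; origin centre of underside
- wash_jar: bystander: white jar, 60 mm across, 80 mm high; origin centre of underside
There are look-alikes about, which are no part of the job. What is shaped like the box_a but green is not meant.

How it is judged:
At the end, for the whole second after the job is handed in: One box at rest upright in the bay, its floor pressed down over 4 mm: within 8 mm in x, 9 mm in y, 4 mm in height of bay_floor, tilt under 0.08 rad, length within 0.25 rad of the loader's y. The others at rest upright (0.1 rad) in the rack, on its floor within 4 mm, within 15 mm of its centre in x (value of joint bay_plate above 0.004 m and ((x of box_a in the frame of bay_floor between -0.008 and 0.008 m and y of box_a in the frame of bay_floor between -0.009 and 0.009 m and z of box_a in the frame of bay_floor between -0.004 and 0.004 m and angle between box_a's own z axis and vertical below 0.08 rad and angle between the x axis of box_a and the y axis of loader, either way round below 0.25 rad and linear speed of box_a below 0.02 m/s) or (x of box_a in the frame of rack_floor between -0.015 and 0.015 m and y of box_a in the frame of rack_floor between -0.075 and 0.075 m and z of box_a in the frame of rack_floor between -0.004 and 0.004 m and angle between box_a's own z axis and vertical below 0.1 rad and linear speed of box_a below 0.02 m/s)) and ((x of box_b in the frame of bay_floor between -0.008 and 0.008 m and y of box_b in the frame of bay_floor between -0.009 and 0.009 m and z of box_b in the frame of bay_floor between -0.004 and 0.004 m and angle between box_b's own z axis and vertical below 0.08 rad and angle between the x axis of box_b and the y axis of loader, either way round below 0.25 rad and linear speed of box_b below 0.02 m/s) or (x of box_b in the frame of rack_floor between -0.015 and 0.015 m and y of box_b in the frame of rack_floor between -0.075 and 0.075 m and z of box_b in the frame of rack_floor between -0.004 and 0.004 m and angle between box_b's own z axis and vertical below 0.1 rad and linear speed of box_b below 0.02 m/s)) and ((x of box_c in the frame of bay_floor between -0.008 and 0.008 m and y of box_c in the frame of bay_floor between -0.009 and 0.009 m and z of box_c in the frame of bay_floor between -0.004 and 0.004 m and angle between box_c's own z axis and vertical below 0.08 rad and angle between the x axis of box_c and the y axis of loader, either way round below 0.25 rad and linear speed of box_c below 0.02 m/s) or (x of box_c in the frame of rack_floor between -0.015 and 0.015 m and y of box_c in the frame of rack_floor between -0.075 and 0.075 m and z of box_c in the frame of rack_floor between -0.004 and 0.004 m and angle between box_c's own z axis and vertical below 0.1 rad and linear speed of box_c below 0.02 m/s)) and ((x of box_a in the frame of bay_floor between -0.008 and 0.008 m and y of box_a in the frame of bay_floor between -0.009 and 0.009 m and z of box_a in the frame of bay_floor between -0.004 and 0.004 m and angle between box_a's own z axis and vertical below 0.08 rad and angle between the x axis of box_a and the y axis of loader, either way round below 0.25 rad and linear speed of box_a below 0.02 m/s) or (x of box_b in the frame of bay_floor between -0.008 and 0.008 m and y of box_b in the frame of bay_floor between -0.009 and 0.009 m and z of box_b in the frame of bay_floor between -0.004 and 0.004 m and angle between box_b's own z axis and vertical below 0.08 rad and angle between the x axis of box_b and the y axis of loader, either way round below 0.25 rad and linear speed of box_b below 0.02 m/s) or (x of box_c in the frame of bay_floor between -0.008 and 0.008 m and y of box_c in the frame of bay_floor between -0.009 and 0.009 m and z of box_c in the frame of bay_floor between -0.004 and 0.004 m and angle between box_c's own z axis and vertical below 0.08 rad and angle between the x axis of box_c and the y axis of loader, either way round below 0.25 rad and linear speed of box_c below 0.02 m/s))); the robot touches nothing.
It fails at once if a box dropped into the bay (moving faster than 0.6 m/s while between the cheeks) ((horizontal distance between box_a and bay_floor below 0.03 m and height (world z) of box_a below 0.09 m and linear speed of box_a above 0.6 m/s) or (horizontal distance between box_b and bay_floor below 0.03 m and height (world z) of box_b below 0.09 m and linear speed of box_b above 0.6 m/s) or (horizontal distance between box_c and bay_floor below 0.03 m and height (world z) of box_c below 0.09 m and linear speed of box_c above 0.6 m/s)).
It fails at once if a bystander pushed more than 30 mm or tipped over (distance of any of dish, marker, reagent, tube_block, beaker, wash_jar from where it was at the start of the episode above 0.03 m or angle between any of dish, reagent, tube_block, beaker, wash_jar's own z axis and vertical above 0.5 rad).
It also fails if it takes over 72 s, if anything falls off the work surface, if the arm or the gripper's body presses on something with over 40 N, if the wrist force passes 120 N, or if a joint passes its speed limit or range.

ROBOT

A 6-joint arm with a two-finger parallel gripper is mounted at the origin on the work surface. World frame = base frame: x ahead of the robot, y to its left, z up, the work surface at z = 0. Lengths are in m, angles in rad, forces in N, time in s.
With the tool pointing down it reaches from about 0.35 to 0.975 m from the base axis. Payload 4.9 kg.
Tool frame: the origin (TCP) lies midway between the tips of the shut fingers; the grasp point (between the pads) lies 19 mm behind it; z points along the fingers, y is the direction in which the jaws open and shut (so a half turn about z gives the same grasp; the last joint's range is limited). The gripper opens to 85 mm and grips with 20 to 120 N. Pads are 22 mm wide; open, the fingers measure 114 mm over their backs; the gripper's body (76 mm by 85 mm) begins 54 mm behind the grasp point. The pads swing forward as they close: fully open they stand 13 mm farther back than shut.
Start: joints at [1.142, 0.053, 1.613, -0, 1.476, -0.119], TCP at [0.191, 0.595, 0.198] pointing down, gripper open.
Joint ranges: [-3.01, 3.01], [-1.01, 2.22], [0.06, 2.58], [-1.02, 4.17], [0.09, 2.62], [-3.14, 3.14]. Speed limits (rad/s): [2.57, 2.57, 3.14, 3.14, 3.14, 3.14].

INTERFACE

Orientations are given as a unit quaternion [w, x, y, z].
In Python, from plant import state, grab_frame, camera_params, job_done, boxes_of gives the robot as it stands.
- The arm moves only by the tool step_arm, never from a script. Its argument "steps" is a list of rows, each a list of 4 numbers: the shift along the tool's x, y, z in mm, then the turn about the tool's z in degrees. A call has 1 to 8 rows; each row shifts and turns the pose as measured when the row begins, along the tool's axes as they then stand; what a row does not reach is not made up. A row lasts 1/10 s, in which the tool goes at most 50 mm and 8.59 degrees, less where a joint would pass 70% of its speed; a pose out of reach is approached as far as the arm can. A call is refused whole if a number of a shift passes 50 or a number of a turn 8.59, either way. A call with a gripper value outside its range is refused whole. "claw" is the opening in per cent of the stroke, from 0 (shut) to 100 (fully open), set as the call begins (left out, the last holds). The fingers move at their own pace and stop on an object; the grip force is fixed at half the most. Time passes only in rows, so rows that do not move let the fingers close. It gives the time, the measured TCP pose, the force and the opening at its end, in the units of the state.
- state(): the state, without advancing time (a new reading comes with each control period).
- grab_frame(name): name is "side" or "top"; returns (picture, depth): 420x560x3 uint8, red, green, blue; 420x560 float32, m along the optical axis (not along the pixel's ray), 0 where there is no reading.
- camera_params(name): a dict with "mtx" (3x3 intrinsics, pixels), "extrinsics" (4x4, takes a point from camera to world coordinates). Camera axes: x right, y down, z forward; pixel columns grow to the right and rows downward; lengths in m; the calibration is good to about 2 mm. A picture is of the moment at which its call begins. camera_params takes no time and is no camera call.
- job_done(): hands the job in, once; it reports no verdict.
Trained networks look in the newest picture that a camera, given by its name, has taken for a name from the list of things; names that differ only in an ending like _2 or _b are one class to them, and where a whole thing is asked for, a point or a joint stands for the part that bears it (a point fixed in the world has none). Each returns a list of dicts, best first, with "p" (0 to 1); they miss things now and then, are a little off and sometimes report something else, mostly with a low value. They report only what shows in the picture. A call takes as long as a camera call. They do not tell look-alikes from the thing itself.
- boxes_of(camera, label): "box" ([left, top, width, height] in pixels, round what is visible of it).
The state is a dict: "time": time; "joint_pos": joint angles; "joint_vel": joint speeds; "joint_efforts": joint torques, N m; "tool_pos": TCP position; "tool_rot": TCP orientation; "contact_force": force on the tool from outside, world axes, zero at the start; "ft_torque": the same for the moment, N m; "gripper_width": opening from 0.0 (shut) to 1.0 (fully open).
Only numpy, scipy, OpenCV 4.12 (cv2) and the standard library are available. Lean on these libraries where they do the work, as an engineer would, in place of code of your own. Each camera call takes 0.05 s, during which the arm holds its last target. There are 200 camera calls.

## Working session

There is one attempt and no reset: what is moved stays moved. The work goes in short steps, Python scripts to look and compute and a tool call to move; the robot and the scene stay as the last step left them, time stands still between calls to the robot, and variables do not carry over. Pictures are saved under pics/ and viewed, about 8 in all and at most 12, crops included, and the job is handed in when it is done.

Besides the shell and the picture viewer there is one more tool, called after "Request:" as name(argument=value, ...), one argument or row to a line, values as JSON. step_arm: Moves the arm, as the interface text tells. Its arguments: {"type":"object","properties":{"steps":{"type":"array"},"claw":{"type":"number"}},"required":["steps"]}

```bash
mkdir -p pics
cat > h.py <<'E'
import numpy as np,cv2
from plant import *
def cloud(cam):
    im,d=grab_frame(cam); p=camera_params(cam); K=np.array(p["mtx"]);T=np.array(p["extrinsics"])
    v,u=np.indices(d.shape); P=np.stack([(u-K[0,2])*d/K[0,0],(v-K[1,2])*d/K[1,1],d],-1)
    W=P@T[:3,:3].T+T[:3,3]; W[d==0]=np.nan
    return im,W
E
python3 - <<'E'
from h import *
s=state();print(s)
for c in("top","side"):
    im,W=cloud(c);cv2.imwrite(f"pics/{c}0.png",im[...,::-1]);np.savez(f"{c}0.npz",im=im,W=W)
    print(c,np.array(camera_params(c)["extrinsics"]).round(3).tolist())
    for l in("box_a","rack","loader","dish","marker","reagent","tube_block","beaker","wash_jar"):
        for b in boxes_of(c,l)[:5]:
            x,y,w,h=map(int,b["box"]);q=W[y+h//2,x+w//2] if 0<=y+h//2<420 and 0<=x+w//2<560 else 0
            print(l,round(b["p"],2),[x,y,w,h],np.round(q,3))
E
```

```text
{'time': 0.0, 'joint_pos': array([ 1.14200961e+00,  5.33401160e-02,  1.61430016e+00,  2.10085693e-05,
        1.47602283e+00, -1.19006603e-01]), 'joint_vel': array([ 1.77286455e-03,  4.07319933e-04,  1.23142469e-03,  7.01239586e-04,
       -4.68762732e-05,  5.06396688e-04]), 'joint_efforts': array([-4.71520798e-04, -3.93687379e+01, -3.70174813e+01, -1.75153973e-04,
        6.99718090e-03, -4.64457145e-06]), 'tool_pos': array([0.19023509, 0.59461048, 0.19676981]), 'tool_rot': array([-2.90078474e-04,  1.54272386e-01,  9.88027813e-01, -9.93805828e-04]), 'contact_force': array([ 0.08950581,  0.08935233, -0.26313691]), 'ft_torque': array([-0.00054573, -0.00666555,  0.07211108]), 'gripper_width': 0.9991710184316829}
top [[-0.006, -0.995, 0.1, 0.463], [-1.0, 0.003, -0.025, 0.087], [0.025, -0.1, -0.995, 0.851], [0.0, 0.0, 0.0, 1.0]]
box_a 0.91 [133, 186, 30, 38] [0.549 0.319 0.1  ]
box_a 0.9 [160, 190, 34, 37] [0.543 0.264 0.101]
box_a 0.62 [184, 263, 46, 40] [0.4   0.206 0.093]
box_a 0.55 [191, 193, 27, 39] [0.535 0.213 0.099]
rack 0.82 [127, 185, 100, 52] [0.537 0.265 0.097]
loader 0.63 [3
[... 664 characters left out ...]
, 7] [0.54  0.26  0.101]
box_a 0.7 [209, 141, 25, 43] [0.402 0.175 0.071]
box_a 0.61 [257, 137, 22, 32] [0.53  0.177 0.086]
rack 0.96 [256, 108, 27, 67] [0.538 0.213 0.098]
loader 0.82 [238, 244, 126, 151] [ 0.518 -0.34   0.097]
dish 0.94 [326, 212, 41, 33] [ 0.693 -0.059  0.016]
marker 0.71 [215, 202, 29, 36] [0.407 0.019 0.007]
marker 0.68 [328, 211, 37, 32] [ 0.693 -0.058  0.019]
marker 0.22 [314, 157, 28, 34] [0.68  0.097 0.061]
reagent 0.72 [303, 124, 16, 40] [0.659 0.217 0.071]
tube_block 0.96 [341, 235, 47, 40] [ 0.702 -0.169  0.043]
beaker 0.57 [237, 95, 23, 32] [0.503 0.413 0.065]
beaker 0.47 [301, 121, 18, 40] [0.656 0.218 0.081]
wash_jar 0.64 [316, 157, 24, 31] [0.68  0.098 0.067]
```

View pics/top0.png

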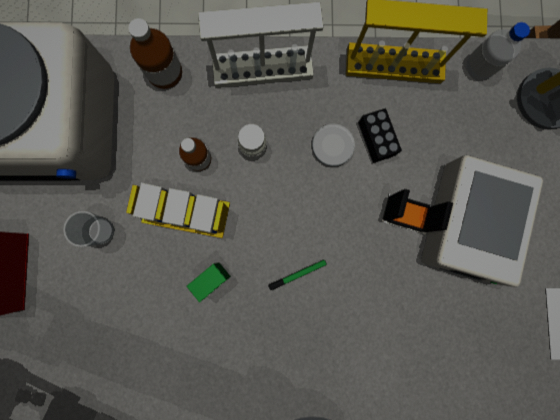

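Run:
```python
from h import *
z=np.load("top0.npz");im,W=z["im"],z["W"]
hsv=cv2.cvtColor(im,cv2.COLOR_RGB2HSV)
def rect(n,m):
    m=m.astype(np.uint8);k,L,st,_=cv2.connectedComponentsWithStats(m)
    for i in range(1,k):
        if st[i,4]<25: continue
        r=cv2.minAreaRect((W[L==i][:,:2]*1000).astype(np.float32))
        print(n,st[i].tolist(),np.round(r[0],1),np.round(r[1],1),round(r[2],1),"med z",np.round(np.median(W[L==i][:,2]),3))
Z=W[...,2];X=W[...,0];Y=W[...,1]
H,S,V=hsv[...,0],hsv[...,1],hsv[...,2]
R=(Y>.1)&(Y<.4)&(X>.3)&(X<.62)
rect("boxtop",R&(Z>.09)&(Z<.115)&(S<70)&(V>120))
rect("yel",R&(H>18)&(H<35)&(S>120)&(Z>.095))
rect("yelall",R&(H>18)&(H<35)&(S>120))
B=(Y<-.1)&(X>.35)&(X<.75)
rect("case",B&(Z>.085)&(Z<.1)&(S<60)&(V>120))
rect("cheek",B&(Z>.098)&(Z<.11))
rect("lips",B&(Z>.016)&(Z<.024)&(V<90))
rect("plate",B&(Z>.006)&(Z<.018)&(H<18)&(S>120))
c=cv2.resize(np.hstack([im[170:310,120:260],im[150:290,370:510]]),None,fx=2.85,fy=2.85,interpolation=2)
cv2.imwrite("pics/crop0.png",c[...,::-1])
```

```text
boxtop [133, 183, 28, 37, 693] [556.6 322. ] [40.  65.3] 77.4 med z 0.1
boxtop [163, 188, 26, 37, 689] [546.4 267.4] [39.3 65.5] 79.2 med z 0.1
boxtop [190, 195, 27, 37, 692] [533.9 214.2] [39.2 65.3] 77.7 med z 0.1
yel [126, 185, 12, 29, 186] [560.5 350.2] [10.6 54.9] 78.9 med z 0.103
yel [155, 190, 12, 29, 177] [550.1 295.5] [10.4 55.3] 78.7 med z 0.103
yel [184, 196, 11, 29, 167] [539.1 240.5] [10.2 55.1] 79.4 med z 0.103
yel [213, 201, 11, 29, 166] [528.5 185.9] [10.3 55.5] 79.0 med z 0.103
yelall [126, 185, 13, 29, 207] [560.5 350.2] [10.6 54.9] 78.9 med z 0.103
yelall [155, 190, 12, 30, 207] [549.2 295.2] [13.5 56.8] 73.6 med z 0.103
yelall [184, 196, 11, 30, 177] [538.8 240.9] [12.  56.3] 76.5 med z 0.103
yelall [141, 200, 89, 38, 685] [544.1 268.3] [178.1  80. ] 78.8 med z 0.01
case [439, 156, 104, 130, 4522] [ 519.5 -350.8] [166.2 224.5] 73.4 med z 0.093
cheek [396, 188, 14, 29, 190] [ 552.3 -172. ] [12.7 55.9] 72.7 med z 0.103
cheek [440, 201, 13, 29, 194] [ 527.4 -256.4] [12.6 56.1] 73.0 med z 0.103
lips [359, 119, 9, 22, 26] [ 722.8 -118.2] [50.6  2.2] 17.3 med z 0.021
lips [368, 142, 8, 19, 25] [ 673.9 -134.9] [42.4  1.7] 18.6 med z 0.021
lips [436, 171, 10, 33, 52] [ 594.7 -283.9] [ 3.  72.3] 72.7 med z 0.02
lips [389, 198, 42, 33, 197] [ 539.7 -215.2] [77.8 61.1] 73.9 med z 0.019
lips [423, 234, 7, 21, 29] [ 471.9 -247.5] [ 1.6 44.1] 73.4 med z 0.019
plate [393, 201, 36, 28, 536] [ 537.6 -219. ] [68.2 50.4] 74.0 med z 0.012
```

View pics/crop0.png

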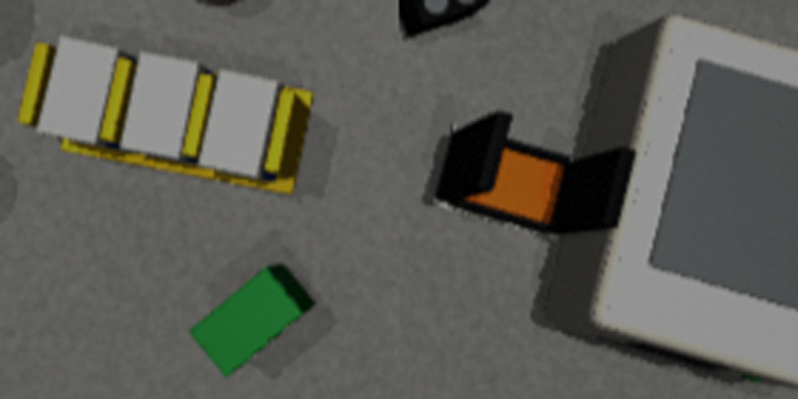

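The top picture shows the rack's three white-lidded boxes at px (147,202), (177,207) and (204,213). The box-shaped thing at (208,282) is green, so it is the look-alike and not meant. The bay's orange plate is at (412,214), between cheeks at about (402,203) and (446,215). The crop confirms both.

Bay centre is about (0.540, -0.214), with loader y at 73.4°. The rack's x is at -11°.

```bash
cat > go.py <<'E'
import sys,numpy as np
from plant import state
# go.py x y z jawdeg : rows of tool shift (mm) and turn (deg) from the present pose
x,y,z,a=map(float,sys.argv[1:5]); n0=int(sys.argv[5]) if len(sys.argv)>5 else 1
s=state();p=s["tool_pos"]*1000;q=s["tool_rot"]
j=np.degrees(np.arctan2(1-2*(q[1]**2+q[3]**2),2*(q[1]*q[2]-q[0]*q[3])))
d=np.array([x,y,z])-p;t=(j-a+90)%180-90
n=max(n0,int(np.ceil(max(abs(t)/8.5,np.linalg.norm(d)/48))))
print("pose",p.round(1),"jaw",round(j,1),"F",s["contact_force"].round(2),"d",d.round(1),"turn",round(t,1),"n",n,"t",round(s["time"],1))
r=[]
for i in range(n):
    w=np.radians(j-t/n*i);ty=np.array([np.cos(w),np.sin(w)]);tx=np.array([-np.sin(w),np.cos(w)])
    e=d/n;r.append([round(e[:2]@tx),round(e[:2]@ty),round(-e[2]),round(t/n,1)])
print(r)
E
python3 go.py 556.6 322 190 -11
```

```text
pose [190.5 595.2 198. ] jaw 72.2 F [-0.14 -1.37  1.13] d [ 366.1 -273.2   -8. ] turn 83.2 n 10 t 1.0
[[-43, -15, 1, np.float64(8.3)], [-45, -8, 1, np.float64(8.3)], [-46, -2, 1, np.float64(8.3)], [-45, 5, 1, np.float64(8.3)], [-44, 11, 1, np.float64(8.3)], [-42, 18, 1, np.float64(8.3)], [-39, 24, 1, np.float64(8.3)], [-35, 29, 1, np.float64(8.3)], [-31, 34, 1, np.float64(8.3)], [-26, 38, 1, np.float64(8.3)]]
```

Request:
step_arm(
  steps=[
    [-43,-15,1,8.3],
    [-45,-8,1,8.3],
    [-46,-2,1,8.3],
    [-45,5,1,8.3],
    [-44,11,1,8.3],
    [-42,18,1,8.3],
    [-39,24,1,8.3],
    [-35,29,1,8.3],
  ],
  claw=100,
)

```text
time: 1.8
tool_pos: [0.4865, 0.3706, 0.1907]
tool_rot: [-0.001, 0.682, 0.731, 0.002]
contact_force: [0.4, -0.3, -0.0]
gripper_width: 1.003
```

```bash
python3 go.py 556.6 322 130 -11
```

```text
pose [486.5 370.6 190.7] jaw 4.0 F [ 0.4  -0.3  -0.04] d [ 70.1 -48.6 -60.7] turn 15.0 n 3 t 1.8
[[-18, 22, 20, np.float64(5.0)], [-16, 24, 20, np.float64(5.0)], [-14, 25, 20, np.float64(5.0)]]
```

Request:
step_arm(
  steps=[
    [-18,22,15,5],
    [-16,24,15,5],
    [-14,25,15,5],
    [0,0,0,0],
    [0,0,0,0],
  ],
)

```text
time: 2.3
tool_pos: [0.5647, 0.314, 0.1454]
tool_rot: [-0.0, 0.778, 0.628, 0.003]
contact_force: [0.3, -0.1, -0.9]
gripper_width: 1.0
```

```bash
python3 go.py 556.6 322 54 -11.4 3
```

```text
pose [564.7 314.  145.4] jaw -12.2 F [ 0.34 -0.07 -0.9 ] d [ -8.1   8.  -91.4] turn -0.8 n 3 t 2.3
[[2, -3, 30, np.float64(-0.3)], [2, -3, 30, np.float64(-0.3)], [2, -3, 30, np.float64(-0.3)]]
```

Request:
step_arm(
  steps=[
    [3,-5,0,-0.8],
    [3,-5,10,0],
    [0,0,10,0],
    [0,0,0,0],
  ],
)

```text
time: 2.7
tool_pos: [0.5537, 0.3256, 0.1257]
tool_rot: [-0.001, 0.772, 0.636, 0.005]
contact_force: [0.2, 0.2, -0.7]
gripper_width: 0.997
```

```bash
python3 go.py 556.6 322 54 -11.4 4
```

```text
pose [553.7 325.6 125.7] jaw -11.1 F [ 0.15  0.25 -0.71] d [  2.9  -3.6 -71.7] turn 0.3 n 4 t 2.7
[[-1, 1, 18, np.float64(0.1)], [-1, 1, 18, np.float64(0.1)], [-1, 1, 18, np.float64(0.1)], [-1, 1, 18, np.float64(0.1)]]
```

Request:
step_arm(
  steps=[
    [-3,3,0,0],
    [0,0,20,0],
    [0,0,20,0],
    [0,0,15,0],
    [0,0,10,0],
    [0,0,0,0],
    [0,0,0,0],
  ],
)

```text
time: 3.4
tool_pos: [0.5579, 0.3234, 0.0605]
tool_rot: [0.0, 0.771, 0.637, 0.007]
contact_force: [-0.2, 0.0, -0.2]
gripper_width: 0.999
```

```bash
python3 go.py 556.6 322 54 -11.4 1
```

```text
pose [557.9 323.4  60.5] jaw -10.9 F [-0.22  0.04 -0.18] d [-1.3 -1.4 -6.5] turn 0.5 n 1 t 3.4
[[-2, -1, 7, np.float64(0.5)]]
```

Request:
step_arm(
  steps=[
    [-1,0,7,0.5],
    [0,0,0,0],
  ],
)

```text
time: 3.6
tool_pos: [0.5587, 0.3227, 0.0545]
tool_rot: [0.001, 0.774, 0.633, 0.008]
contact_force: [-0.7, -0.3, 0.3]
gripper_width: 1.001
```

Request:
step_arm(
  steps=[
    [0,0,0,0],
    [0,0,0,0],
    [0,0,0,0],
    [0,0,0,0],
    [0,0,0,0],
    [0,0,0,0],
  ],
  claw=50,
)

```text
time: 4.2
tool_pos: [0.5595, 0.3233, 0.0564]
tool_rot: [0.001, 0.774, 0.633, 0.009]
contact_force: [0.0, 0.7, -1.3]
gripper_width: 0.745
```

Request:
step_arm(
  steps=[
    [0,0,-10,0],
    [0,0,-10,0],
    [0,0,0,0],
    [0,0,0,0],
    [0,0,0,0],
    [0,0,0,0],
  ],
)

```text
time: 4.8
tool_pos: [0.5593, 0.3231, 0.0786]
tool_rot: [0.001, 0.774, 0.633, 0.009]
contact_force: [0.9, -0.5, -1.0]
gripper_width: 0.747
```

```bash
cat > w.py <<'E'
from plant import *
import numpy as np
L=[]
for i in range(6): grab_frame("top"); L.append(state()["contact_force"])
print(np.mean(L,0),np.std(L,0)); s=state(); print(s["joint_efforts"].round(2),s["ft_torque"],s["tool_pos"],s["gripper_width"])
E
python3 w.py
```

```text
[-0.18596294  0.01808883 -1.49432555] [0.66374942 0.67912158 0.50232494]
[ 0.000e+00 -4.344e+01 -3.521e+01  1.000e-02 -6.000e-02  0.000e+00] [-0.03397464  0.03596529  0.03671736] [0.55923341 0.32307937 0.07839252] 0.7449428124028487
```

Only about 1.5 N, so this box is empty. It goes back.

Request:
step_arm(
  steps=[
    [0,0,10,0],
    [0,0,8,0],
    [0,0,3,0],
    [0,0,0,0],
    [0,0,0,0],
  ],
)

```text
time: 5.6
tool_pos: [0.5598, 0.3236, 0.056]
tool_rot: [0.001, 0.774, 0.633, 0.009]
contact_force: [-1.0, 0.2, 0.7]
gripper_width: 0.741
```

Request:
step_arm(
  steps=[
    [0,0,0,0],
    [0,0,0,0],
    [0,0,0,0],
  ],
  claw=100,
)

```text
time: 5.9
tool_pos: [0.56, 0.3236, 0.056]
tool_rot: [0.001, 0.774, 0.633, 0.009]
contact_force: [-0.3, -0.4, -0.5]
gripper_width: 0.996
```

Request:
step_arm(
  steps=[
    [0,0,-20,0],
    [0,0,-20,0],
    [0,0,-20,0],
    [0,0,-10,0],
    [0,0,0,0],
    [0,0,0,0],
  ],
)

```text
time: 6.5
tool_pos: [0.5579, 0.3221, 0.1263]
tool_rot: [0.001, 0.774, 0.633, 0.008]
contact_force: [0.2, 0.5, -0.6]
gripper_width: 0.998
```

```bash
python3 go.py 546.4 267.4 128 -11.2 2
python3 - <<'E'
from h import *
im,W=cloud("side");cv2.imwrite("pics/s1.png",cv2.resize(im[60:260,180:400],None,fx=3,fy=3)[...,::-1])
E
```

```text
pose [557.9 322.1 126.3] jaw -11.5 F [ 0.22  0.47 -0.64] d [-11.5 -54.7   1.7] turn -0.3 n 2 t 6.5
[[-28, 0, -1, np.float64(-0.1)], [-28, 0, -1, np.float64(-0.1)]]
```

View pics/s1.png

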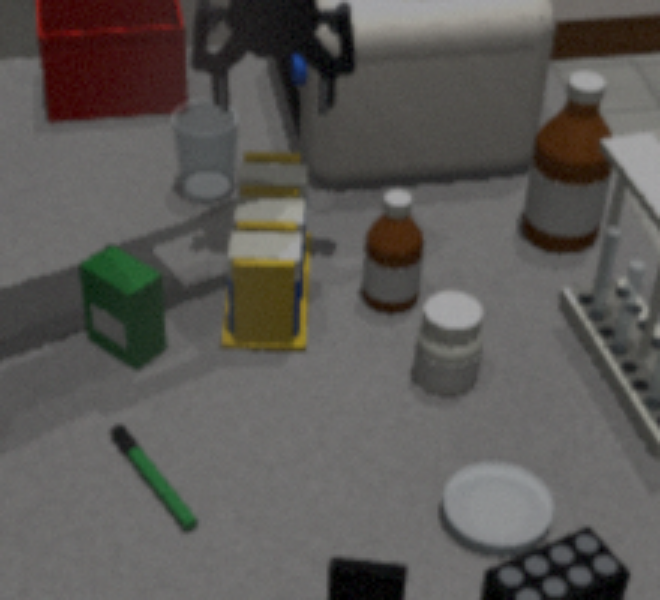

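The first box stands back in the rack at crop px (270,180), with the gripper clear above it. Next is the middle one.

Request:
step_arm(
  steps=[
    [-28,0,-1,0],
    [-24,0,-1,0],
    [0,0,0,0],
    [0,0,0,0],
  ],
)

```text
time: 6.95
tool_pos: [0.5448, 0.2695, 0.1223]
tool_rot: [-0.001, 0.774, 0.633, 0.005]
contact_force: [-0.2, 0.1, 0.4]
gripper_width: 0.999
```

```bash
python3 go.py 546.4 267.4 54 -11.2 1
```

```text
pose [544.8 269.5 122.3] jaw -11.4 F [-0.22  0.14  0.37] d [  1.6  -2.1 -68.3] turn -0.2 n 2 t 7.0
[[-1, 1, 34, np.float64(-0.1)], [-1, 1, 34, np.float64(-0.1)]]
```

Request:
step_arm(
  steps=[
    [-2,1,10,0],
    [0,0,20,0],
    [0,0,20,0],
    [0,0,14,0],
    [0,0,3,0],
    [0,0,0,0],
    [0,0,0,0],
  ],
)

```text
time: 7.65
tool_pos: [0.5452, 0.2706, 0.0486]
tool_rot: [-0.002, 0.773, 0.635, 0.004]
contact_force: [0.0, -0.8, -1.2]
gripper_width: 1.002
```

Request:
step_arm(
  steps=[
    [0,0,0,0],
    [0,0,0,0],
    [0,0,0,0],
    [0,0,0,0],
    [0,0,0,0],
    [0,0,0,0],
  ],
  claw=50,
)

```text
time: 8.25
tool_pos: [0.5464, 0.271, 0.0505]
tool_rot: [-0.001, 0.773, 0.635, 0.005]
contact_force: [0.2, -0.1, -1.8]
gripper_width: 0.755
```

Request:
step_arm(
  steps=[
    [0,0,-10,0],
    [0,0,-10,0],
    [0,0,0,0],
    [0,0,0,0],
    [0,0,0,0],
    [0,0,0,0],
  ],
)

```text
time: 8.85
tool_pos: [0.545, 0.2704, 0.0712]
tool_rot: [-0.001, 0.773, 0.635, 0.004]
contact_force: [-0.4, 0.4, -4.5]
gripper_width: 0.751
```

```bash
python3 w.py; python3 go.py 546.4 267.4 54 -11.2 1
```

```text
[-1.64323702e-03 -3.79418660e-01 -4.16150924e+00] [0.46140436 0.35652565 0.65600904]
[ 0.000e+00 -4.184e+01 -3.644e+01  1.000e-02 -1.000e-02 -0.000e+00] [-0.00650922 -0.05361404  0.03108047] [0.54515305 0.27042552 0.07125636] 0.7530275682615053
pose [545.2 270.4  71.3] jaw -11.2 F [-0.53  0.21 -4.73] d [  1.2  -3.  -17.3] turn -0.0 n 1 t 9.2
[[-3, 2, 17, np.float64(-0.0)]]
```

It weighs 4.2 N, so the middle box is the full one. Lifting it out.

Request:
step_arm(
  steps=[
    [0,0,-15,0],
    [0,0,-25,0],
    [0,0,-30,0],
    [0,0,-30,0],
    [0,0,-15,0],
    [0,0,0,0],
    [0,0,0,0],
  ],
)

```text
time: 9.85
tool_pos: [0.5442, 0.2703, 0.1934]
tool_rot: [-0.002, 0.773, 0.635, 0.005]
contact_force: [-0.7, 0.1, -4.8]
gripper_width: 0.751
```

```bash
python3 go.py 545 40 150 73.4 14
```

```text
pose [544.2 270.3 193.4] jaw -11.2 F [-0.74  0.12 -4.84] d [   0.8 -230.3  -43.4] turn -84.6 n 14 t 9.8
[[-16, 3, 3, np.float64(-6.0)], [-16, 2, 3, np.float64(-6.0)], [-16, 0, 3, np.float64(-6.0)], [-16, -2, 3, np.float64(-6.0)], [-16, -4, 3, np.float64(-6.0)], [-16, -5, 3, np.float64(-6.0)], [-15, -7, 3, np.float64(-6.0)], [-14, -8, 3, np.float64(-6.0)], [-13, -10, 3, np.float64(-6.0)], [-12, -11, 3, np.float64(-6.0)], [-11, -12, 3, np.float64(-6.0)], [-9, -13, 3, np.float64(-6.0)], [-8, -14, 3, np.float64(-6.0)], [-6, -15, 3, np.float64(-6.0)]]
```

Request:
step_arm(
  steps=[
    [-16,3,0,-6],
    [-16,2,0,-6],
    [-16,0,0,-6],
    [-16,-2,0,-6],
    [-16,-4,0,-6],
    [-16,-5,0,-6],
    [-15,-7,3,-6],
    [-14,-8,3,-6],
  ],
)

```text
time: 10.65
tool_pos: [0.5384, 0.1355, 0.1692]
tool_rot: [-0.01, 0.431, 0.902, -0.002]
contact_force: [0.1, -0.4, -5.7]
gripper_width: 0.756
```

```bash
python3 go.py 545 40 110 73.4 7
```

```text
pose [538.4 135.5 169.2] jaw 38.9 F [ 0.12 -0.43 -5.65] d [  6.6 -95.5 -59.2] turn -34.5 n 7 t 10.7
[[-11, -8, 8, np.float64(-4.9)], [-10, -9, 8, np.float64(-4.9)], [-10, -10, 8, np.float64(-4.9)], [-9, -10, 8, np.float64(-4.9)], [-8, -11, 8, np.float64(-4.9)], [-7, -12, 8, np.float64(-4.9)], [-6, -12, 8, np.float64(-4.9)]]
```

Request:
step_arm(
  steps=[
    [-11,-8,6,-4.9],
    [-10,-9,8,-4.9],
    [-10,-10,8,-4.9],
    [-9,-10,8,-4.9],
    [-8,-11,8,-4.9],
    [-5,-8,5,-4.5],
    [0,0,0,0],
    [0,0,0,0],
  ],
)

```text
time: 11.45
tool_pos: [0.5324, 0.053, 0.1065]
tool_rot: [-0.024, 0.183, 0.983, -0.002]
contact_force: [0.1, 0.6, -3.0]
gripper_width: 0.753
```

```bash
python3 go.py 545 40 45 73.4 1; python3 -c "
from plant import *;print(state()['tool_rot'])"
```

```text
pose [532.4  53.  106.5] jaw 68.9 F [ 0.05  0.62 -2.99] d [ 12.6 -13.  -61.5] turn -4.5 n 2 t 11.4
[[-8, -4, 31, np.float64(-2.2)], [-8, -4, 31, np.float64(-2.2)]]
[-0.02413417  0.18300453  0.98281389 -0.00193592]
```

Request:
step_arm(
  steps=[
    [0,0,10,0],
    [0,0,18,0],
    [0,0,15,0],
    [0,0,7,0],
    [0,0,0,0],
    [0,0,0,0],
    [0,0,0,0],
  ],
)

```text
time: 12.15
tool_pos: [0.5296, 0.0558, 0.0531]
tool_rot: [-0.024, 0.184, 0.983, -0.002]
contact_force: [-0.2, 0.4, -4.1]
gripper_width: 0.749
```

```bash
python3 w.py; python3 go.py 532 53 43 73.4 1; python3 -c "
from plant import *;print(state()['tool_rot'])"
```

```text
[-0.05708987  0.46857476 -4.01002698] [0.31851999 0.20862606 0.33350795]
[ 1.000e-02 -3.572e+01 -3.551e+01  1.000e-02  2.000e-01  0.000e+00] [ 0.05563024 -0.0476107  -0.0327845 ] [0.52957987 0.05562876 0.05312312] 0.7511038858434618
pose [529.6  55.6  53.1] jaw 68.8 F [ 0.29  0.87 -3.82] d [  2.4  -2.6 -10.1] turn -4.6 n 1 t 12.4
[[-3, -2, 10, np.float64(-4.6)]]
[-0.02420891  0.18365129  0.982692   -0.00160396]
```

Request:
step_arm(
  steps=[
    [0,0,5,0],
    [0,0,3,0],
    [0,0,2,0],
    [0,0,1,0],
    [0,0,0,0],
    [0,0,0,0],
  ],
)

```text
time: 13.05
tool_pos: [0.5305, 0.0555, 0.0436]
tool_rot: [-0.023, 0.184, 0.983, -0.001]
contact_force: [-0.4, -0.5, -4.4]
gripper_width: 0.751
```

```bash
python3 w.py
python3 - <<'E'
from h import *
im,W=cloud("side");np.savez("s2.npz",im=im,W=W);cv2.imwrite("pics/s2.png",cv2.resize(im[110:260,180:380],None,fx=3.5,fy=3.5)[...,::-1])
m=(W[...,0]>.45)&(W[...,0]<.6)&(W[...,1]>0)&(W[...,1]<.1)
hsv=cv2.cvtColor(im,cv2.COLOR_RGB2HSV);b=m&(hsv[...,0]>95)&(hsv[...,0]<130)&(hsv[...,1]>100)
print("blue lowest z",np.nanpercentile(W[b][:,2],[1,3,10]))
E
```

```text
[-0.29727864  0.27261358 -3.05136132] [0.72357762 0.51355789 0.42050108]
[-3.000e-02 -3.556e+01 -3.467e+01 -4.000e-02  2.800e-01 -0.000e+00] [ 0.01600989 -0.17882714  0.03752325] [0.53041224 0.05552022 0.04365032] 0.7547683265429967
blue lowest z [-0.00028873  0.00170208  0.00842958]
```

View pics/s2.png

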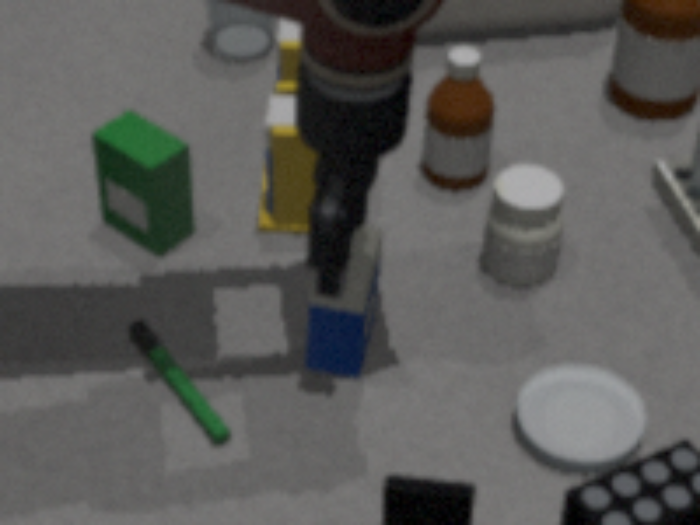

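The box hangs upright, just touching the bench at crop px (340,350), with clear space around it. Setting it down.

Request:
step_arm(
  steps=[
    [0,0,1,0],
    [0,0,1,0],
    [0,0,0,0],
    [0,0,0,0],
  ],
)

```text
time: 13.8
tool_pos: [0.531, 0.0554, 0.0435]
tool_rot: [-0.023, 0.184, 0.983, -0.002]
contact_force: [-0.4, -0.2, -0.1]
gripper_width: 0.747
```

Request:
step_arm(
  steps=[
    [0,0,0,0],
    [0,0,0,0],
    [0,0,0,0],
    [0,0,0,0],
  ],
  claw=100,
)

```text
time: 14.2
tool_pos: [0.5323, 0.0554, 0.044]
tool_rot: [-0.021, 0.184, 0.983, -0.001]
contact_force: [0.3, 0.2, -0.3]
gripper_width: 1.0
```

Request:
step_arm(
  steps=[
    [0,0,-15,0],
    [0,0,-20,0],
    [0,0,-20,0],
    [0,0,-20,0],
    [0,0,-15,0],
    [0,0,0,0],
    [0,0,0,0],
  ],
)

```text
time: 14.9
tool_pos: [0.5375, 0.0548, 0.1429]
tool_rot: [-0.019, 0.184, 0.983, -0.001]
contact_force: [-0.2, 0.6, -0.4]
gripper_width: 0.995
```

Request:
step_arm(
  steps=[
    [0,0,0,6],
    [0,0,0,6],
    [0,0,0,6],
    [0,0,0,6],
    [0,0,0,6],
    [0,0,0,6],
    [0,0,0,0],
    [0,0,0,0],
  ],
)

```text
time: 15.7
tool_pos: [0.5317, 0.055, 0.1333]
tool_rot: [-0.025, 0.488, 0.872, -0.011]
contact_force: [0.2, -0.1, 0.1]
gripper_width: 0.997
```

Request:
step_arm(
  steps=[
    [0,0,-40,0],
    [0,0,0,0],
    [0,0,0,0],
    [0,0,0,0],
  ],
)

```text
time: 16.1
tool_pos: [0.5324, 0.0548, 0.1717]
tool_rot: [-0.027, 0.486, 0.874, -0.012]
contact_force: [0.7, 0.0, 0.3]
gripper_width: 0.997
```

Request:
step_arm(
  steps=[
    [0,0,10,0],
    [0,0,10,0],
    [0,0,10,0],
    [0,0,0,0],
    [0,0,0,0],
  ],
)

```text
time: 16.6
tool_pos: [0.528, 0.0551, 0.1351]
tool_rot: [-0.03, 0.485, 0.874, -0.013]
contact_force: [0.1, -0.3, 1.2]
gripper_width: 0.999
```

```bash
sed -i 's/^print("pose"/zt=[2*(q[1]*q[3]+q[0]*q[2]),2*(q[2]*q[3]-q[0]*q[1])];print("tilt",np.round(zt,3))\n&/' go.py; python3 go.py 532 55 135 -20.7 8
```

```text
tilt [-0.064  0.006]
pose [528.   55.1 135.1] jaw 32.0 F [ 0.11 -0.33  1.17] d [ 4.  -0.1 -0.1] turn 52.7 n 8 t 16.6
[[0, 0, 0, np.float64(6.6)], [0, 0, 0, np.float64(6.6)], [0, 0, 0, np.float64(6.6)], [0, 0, 0, np.float64(6.6)], [0, 0, 0, np.float64(6.6)], [0, 0, 0, np.float64(6.6)], [0, 0, 0, np.float64(6.6)], [0, 0, 0, np.float64(6.6)]]
```

Request:
step_arm(
  steps=[
    [0,0,-20,6.6],
    [0,0,-20,6.6],
    [0,0,-20,6.6],
    [0,0,-20,6.6],
    [0,0,-20,6.6],
    [0,0,-20,6.6],
    [0,0,0,0],
    [0,0,0,0],
  ],
)

```text
time: 17.4
tool_pos: [0.5354, 0.0544, 0.2577]
tool_rot: [-0.024, 0.76, 0.649, -0.023]
contact_force: [0.3, 0.2, -0.5]
gripper_width: 0.999
```

```bash
python3 go.py 532 55 135 -20.7 2
```

```text
tilt [-0.067  0.006]
pose [535.4  54.4 257.7] jaw -9.1 F [ 0.34  0.24 -0.47] d [  -3.4    0.6 -122.7] turn 11.6 n 3 t 17.4
[[0, -1, 41, np.float64(3.9)], [0, -1, 41, np.float64(3.9)], [0, -1, 41, np.float64(3.9)]]
```

Request:
step_arm(
  steps=[
    [0,0,50,0],
    [0,0,0,0],
    [0,0,0,0],
    [0,0,0,0],
  ],
)

```text
time: 17.8
tool_pos: [0.5292, 0.0548, 0.2036]
tool_rot: [-0.026, 0.758, 0.651, -0.026]
contact_force: [0.8, -0.2, -0.3]
gripper_width: 1.003
```

```bash
python3 go.py 532 55 135 -20.7 2
```

```text
tilt [-0.074  0.006]
pose [529.2  54.8 203.6] jaw -8.7 F [ 0.83 -0.18 -0.3 ] d [  2.8   0.2 -68.6] turn 12.0 n 2 t 17.8
[[0, 1, 34, np.float64(6.0)], [0, 1, 34, np.float64(6.0)]]
```

Request:
step_arm(
  steps=[
    [0,40,0,0],
    [0,0,0,0],
    [0,0,0,0],
  ],
)

```text
time: 18.1
tool_pos: [0.5729, 0.0486, 0.2055]
tool_rot: [-0.024, 0.758, 0.652, -0.024]
contact_force: [-0.7, 0.3, -0.6]
gripper_width: 1.0
```

Request:
step_arm(
  steps=[
    [0,-40,0,0],
    [0,0,0,0],
    [0,0,0,0],
  ],
)

```text
time: 18.4
tool_pos: [0.5339, 0.0548, 0.2114]
tool_rot: [-0.023, 0.758, 0.652, -0.022]
contact_force: [0.0, -0.5, 0.3]
gripper_width: 0.999
```

Request:
step_arm(
  steps=[
    [0,10,0,0],
    [0,10,0,0],
    [0,10,0,0],
    [0,10,0,0],
    [0,0,0,0],
    [0,0,0,0],
  ],
)

```text
time: 19.0
tool_pos: [0.5811, 0.0476, 0.2129]
tool_rot: [-0.02, 0.758, 0.652, -0.019]
contact_force: [0.6, -0.7, -0.4]
gripper_width: 0.998
```

Request:
step_arm(
  steps=[
    [0,-10,0,0],
    [0,-10,0,0],
    [0,-10,0,0],
    [0,-10,0,0],
    [0,0,0,0],
    [0,0,0,0],
  ],
)

```text
time: 19.6
tool_pos: [0.5363, 0.0546, 0.215]
tool_rot: [-0.021, 0.758, 0.652, -0.02]
contact_force: [-0.4, -0.0, -0.3]
gripper_width: 1.003
```

Request:
step_arm(
  steps=[
    [0,0,0,6],
    [0,0,0,0],
    [0,0,0,0],
    [0,0,0,6],
    [0,0,0,0],
    [0,0,0,0],
  ],
)

```text
time: 20.2
tool_pos: [0.5369, 0.0545, 0.2154]
tool_rot: [-0.018, 0.821, 0.57, -0.021]
contact_force: [0.3, -0.5, 0.0]
gripper_width: 1.003
```

```bash
python3 go.py 532 55 135 -20.7 2
```

```text
tilt [-0.056  0.006]
pose [536.9  54.5 215.4] jaw -20.4 F [ 0.28 -0.51  0.01] d [ -4.9   0.5 -80.4] turn 0.3 n 2 t 20.2
[[-1, -2, 40, np.float64(0.1)], [-1, -2, 40, np.float64(0.1)]]
```

Radial out-strokes in small rows and one-shot returns take tilt out of the tool. Repeating that.

Request:
step_arm(
  steps=[
    [0,10,0,0],
    [0,10,0,0],
    [0,10,0,0],
    [0,10,0,0],
    [0,0,0,0],
    [0,-45,0,0],
    [0,0,0,0],
    [0,0,0,0],
  ],
)

```text
time: 21.0
tool_pos: [0.5343, 0.0544, 0.2111]
tool_rot: [-0.021, 0.82, 0.572, -0.024]
contact_force: [0.9, 0.3, -0.3]
gripper_width: 1.002
```

Request:
step_arm(
  steps=[
    [0,10,0,0],
    [0,10,0,0],
    [0,10,0,0],
    [0,10,0,0],
    [0,0,0,0],
    [0,-45,0,0],
    [0,0,0,0],
    [0,0,0,0],
  ],
)

```text
time: 21.8
tool_pos: [0.5347, 0.0535, 0.2086]
tool_rot: [-0.022, 0.82, 0.571, -0.026]
contact_force: [-0.2, 1.1, -0.6]
gripper_width: 1.002
```

Request:
step_arm(
  steps=[
    [0,10,0,0],
    [0,10,0,0],
    [0,10,0,0],
    [0,10,0,0],
    [0,0,0,0],
    [0,-45,0,0],
    [0,0,0,0],
    [0,0,0,0],
  ],
)

```text
time: 22.6
tool_pos: [0.5352, 0.0526, 0.2062]
tool_rot: [-0.023, 0.821, 0.57, -0.027]
contact_force: [0.4, 0.6, 0.6]
gripper_width: 1.002
```

Request:
step_arm(
  steps=[
    [0,10,0,0],
    [0,10,0,0],
    [0,10,0,0],
    [0,10,0,0],
    [0,0,0,0],
    [0,-45,0,0],
    [0,0,0,0],
    [0,0,0,0],
  ],
)

```text
time: 23.4
tool_pos: [0.5357, 0.0517, 0.2038]
tool_rot: [-0.024, 0.822, 0.569, -0.029]
contact_force: [0.0, 0.4, 0.5]
gripper_width: 0.997
```

```bash
python3 go.py 532 55 135 -20.7 2
python3 - <<'E'
from h import *
im,W=cloud("top");hsv=cv2.cvtColor(im,cv2.COLOR_RGB2HSV)
m=(abs(W[...,2]-.092)<.006)&(abs(W[...,1]-.055)<.06)&(abs(W[...,0]-.53)<.06)
print(m.sum(),[np.round(v,1) for v in cv2.minAreaRect((W[m][:,:2]*1000).astype(np.float32))])
cv2.imwrite("pics/t3.png",cv2.resize(im[140:300,220:420],None,fx=3,fy=3)[...,::-1])
E
```

```text
tilt [-0.075  0.007]
pose [535.7  51.7 203.8] jaw -20.7 F [0.04 0.39 0.49] d [ -3.7   3.3 -68.8] turn 0.0 n 2 t 23.4
[[1, -2, 34, np.float64(0.0)], [1, -2, 34, np.float64(0.0)]]
196 [array([533.9,  56.2]), array([66.5, 37.7]), np.float64(70.6)]
```

View pics/t3.png

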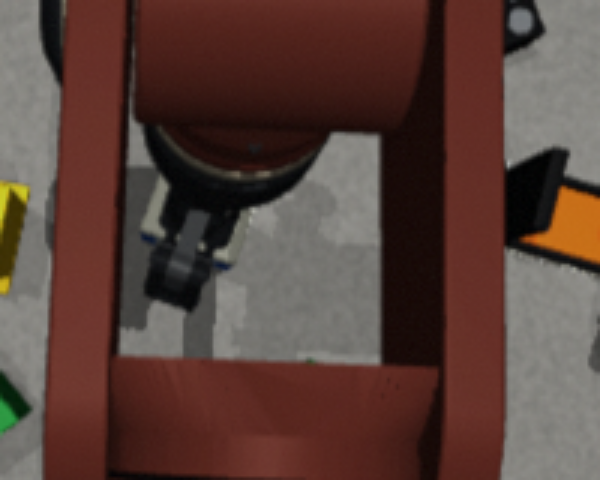

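The box stands free on the bench under the gripper, at crop px (195,225), centre about (0.534, 0.056). That tilt pattern made things worse, because the reversals were unsettled. I'll use settled single strokes instead.

Request:
step_arm(
  steps=[
    [0,45,0,0],
    [0,0,0,0],
    [0,0,0,0],
  ],
)

```text
time: 23.75
tool_pos: [0.579, 0.0353, 0.1982]
tool_rot: [-0.026, 0.822, 0.569, -0.031]
contact_force: [0.3, 0.5, 0.7]
gripper_width: 0.999
```

Request:
step_arm(
  steps=[
    [0,-45,0,0],
    [0,0,0,0],
    [0,0,0,0],
  ],
)

```text
time: 24.05
tool_pos: [0.5354, 0.0513, 0.1992]
tool_rot: [-0.027, 0.822, 0.568, -0.032]
contact_force: [0.4, -0.5, -0.6]
gripper_width: 1.0
```

Request:
step_arm(
  steps=[
    [0,10,0,0],
    [0,10,0,0],
    [0,10,0,0],
    [0,10,0,0],
    [0,0,0,0],
    [0,0,0,0],
    [0,0,0,0],
  ],
)

```text
time: 24.75
tool_pos: [0.5801, 0.0345, 0.1989]
tool_rot: [-0.025, 0.822, 0.568, -0.03]
contact_force: [-0.2, 0.3, 0.6]
gripper_width: 0.997
```

Request:
step_arm(
  steps=[
    [0,-48,0,0],
    [0,0,0,0],
    [0,0,0,0],
  ],
)

```text
time: 25.05
tool_pos: [0.5315, 0.0522, 0.1976]
tool_rot: [-0.028, 0.822, 0.568, -0.033]
contact_force: [-0.0, 0.0, 0.6]
gripper_width: 0.998
```

Request:
step_arm(
  steps=[
    [0,0,-50,0],
    [0,0,0,0],
    [0,0,0,0],
  ],
)

```text
time: 25.35
tool_pos: [0.5344, 0.0518, 0.2462]
tool_rot: [-0.029, 0.822, 0.568, -0.035]
contact_force: [-0.8, 0.7, -0.8]
gripper_width: 0.998
```

```bash
python3 go.py 532 55 135 -20.7 2; python3 -c "
from plant import *;print(state()['joint_pos'])"
```

```text
tilt [-0.091  0.008]
pose [534.4  51.8 246.2] jaw -20.8 F [-0.76  0.7  -0.76] d [  -2.4    3.2 -111.2] turn -0.1 n 3 t 25.4
[[1, -1, 37, np.float64(-0.0)], [1, -1, 37, np.float64(-0.0)], [1, -1, 37, np.float64(-0.0)]]
[-0.0442673  -0.11341958  1.69780151  0.00371926  1.6489374   0.31776666]
```

Request:
step_arm(
  steps=[
    [0,0,50,0],
  ],
)

```text
time: 25.45
tool_pos: [0.5369, 0.0517, 0.2059]
tool_rot: [-0.023, 0.822, 0.568, -0.027]
contact_force: [0.9, -0.3, 0.3]
gripper_width: 1.003
```

Request:
step_arm(
  steps=[
    [0,0,0,0],
  ],
)

```text
time: 25.55
tool_pos: [0.5296, 0.0519, 0.1948]
tool_rot: [-0.029, 0.822, 0.568, -0.035]
contact_force: [-1.4, -0.1, -2.6]
gripper_width: 0.999
```

Request:
step_arm(
  steps=[
    [0,0,0,0],
  ],
)

```text
time: 25.65
tool_pos: [0.5312, 0.0518, 0.1973]
tool_rot: [-0.028, 0.822, 0.568, -0.034]
contact_force: [-0.0, -0.4, 1.3]
gripper_width: 1.002
```

Request:
step_arm(
  steps=[
    [0,0,0,0],
    [0,0,0,0],
    [0,0,0,0],
  ],
)

```text
time: 25.95
tool_pos: [0.536, 0.0514, 0.2046]
tool_rot: [-0.025, 0.822, 0.568, -0.03]
contact_force: [-0.0, -0.5, -0.2]
gripper_width: 1.004
```

Request:
step_arm(
  steps=[
    [0,0,-2,0],
    [0,0,-2,0],
    [0,0,-2,0],
    [0,0,-2,0],
    [0,0,-2,0],
    [0,0,-2,0],
  ],
)

```text
time: 26.55
tool_pos: [0.5396, 0.0512, 0.2219]
tool_rot: [-0.023, 0.822, 0.568, -0.027]
contact_force: [-0.3, 1.0, -0.4]
gripper_width: 1.002
```

Request:
step_arm(
  steps=[
    [0,0,-50,0],
  ],
)

```text
time: 26.65
tool_pos: [0.538, 0.0511, 0.2627]
tool_rot: [-0.028, 0.822, 0.568, -0.034]
contact_force: [1.9, 0.5, -1.6]
gripper_width: 0.999
```

Request:
step_arm(
  steps=[
    [0,0,0,0],
    [0,0,0,0],
    [0,0,0,0],
  ],
)

```text
time: 26.95
tool_pos: [0.5418, 0.0509, 0.2715]
tool_rot: [-0.024, 0.822, 0.568, -0.029]
contact_force: [0.2, -0.4, 0.2]
gripper_width: 1.005
```

Request:
step_arm(
  steps=[
    [0,0,2,0],
    [0,0,2,0],
    [0,0,2,0],
    [0,0,2,0],
    [0,0,2,0],
    [0,0,2,0],
  ],
)

```text
time: 27.55
tool_pos: [0.54, 0.0511, 0.2563]
tool_rot: [-0.025, 0.822, 0.568, -0.03]
contact_force: [-0.1, 0.4, 0.1]
gripper_width: 0.998
```

```bash
python3 go.py 532 55 135 -20.7 2; python3 -c "
from plant import *;print(state()['joint_pos'])"
```

```text
tilt [-0.078  0.007]
pose [540.   51.1 256.3] jaw -20.8 F [-0.06  0.38  0.14] d [  -8.     3.9 -121.3] turn -0.1 n 3 t 27.6
[[0, -3, 40, np.float64(-0.0)], [0, -3, 40, np.float64(-0.0)], [0, -3, 40, np.float64(-0.0)]]
[-0.04504124 -0.11476014  1.68178288  0.00365104  1.65240705  0.31746556]
```

Request:
step_arm(
  steps=[
    [0,0,50,0],
    [0,0,0,0],
    [0,0,0,0],
    [0,0,0,0],
    [0,0,0,0],
    [0,0,0,0],
  ],
)

```text
time: 28.15
tool_pos: [0.5384, 0.0513, 0.2114]
tool_rot: [-0.023, 0.822, 0.568, -0.027]
contact_force: [0.4, -0.3, 1.0]
gripper_width: 1.003
```

Request:
step_arm(
  steps=[
    [0,0,-4,0],
    [0,0,-8,0],
    [0,0,-14,0],
    [0,0,-20,0],
    [0,0,0,0],
    [0,0,0,0],
    [0,0,0,0],
  ],
)

```text
time: 28.85
tool_pos: [0.5451, 0.0509, 0.2675]
tool_rot: [-0.02, 0.823, 0.568, -0.023]
contact_force: [-0.1, -0.1, 0.0]
gripper_width: 0.998
```

Request:
step_arm(
  steps=[
    [0,0,50,0],
    [0,0,10,0],
    [0,0,5,0],
    [0,0,3,0],
    [0,0,1,0],
    [0,0,0,0],
    [0,0,0,0],
    [0,0,0,0],
  ],
)

```text
time: 29.65
tool_pos: [0.5431, 0.0512, 0.2012]
tool_rot: [-0.018, 0.823, 0.568, -0.021]
contact_force: [-0.1, -0.8, 0.2]
gripper_width: 0.999
```

Request:
step_arm(
  steps=[
    [0,0,-2,0],
    [0,0,-4,0],
    [0,0,-6,0],
    [0,0,-6,0],
    [0,0,-6,0],
    [0,0,-6,0],
    [0,0,-6,0],
  ],
)

```text
time: 30.35
tool_pos: [0.5458, 0.0509, 0.2416]
tool_rot: [-0.017, 0.823, 0.568, -0.02]
contact_force: [-0.1, 0.2, -0.3]
gripper_width: 1.001
```

Request:
step_arm(
  steps=[
    [0,0,0,0],
    [0,0,0,0],
    [0,0,0,0],
  ],
)

```text
time: 30.65
tool_pos: [0.5464, 0.0509, 0.2431]
tool_rot: [-0.017, 0.823, 0.568, -0.019]
contact_force: [-0.4, -0.2, -0.7]
gripper_width: 0.999
```

```bash
python3 go.py 534 56 135 -20.7 2
```

```text
tilt [-0.05   0.006]
pose [546.4  50.9 243.1] jaw -20.8 F [-0.4  -0.17 -0.69] d [ -12.4    5.1 -108.1] turn -0.1 n 3 t 30.6
[[0, -4, 36, np.float64(-0.0)], [0, -4, 36, np.float64(-0.0)], [0, -4, 36, np.float64(-0.0)]]
```

This works: tilt went from -0.078 to -0.050. Repeating it.

Request:
step_arm(
  steps=[
    [0,0,50,0],
    [0,0,0,0],
    [0,0,0,0],
    [0,0,0,0],
    [0,0,0,0],
    [0,0,0,0],
  ],
)

```text
time: 31.25
tool_pos: [0.5458, 0.0511, 0.1972]
tool_rot: [-0.015, 0.823, 0.568, -0.017]
contact_force: [1.0, -0.2, 0.7]
gripper_width: 0.998
```

Request:
step_arm(
  steps=[
    [0,0,-4,0],
    [0,0,-8,0],
    [0,0,-14,0],
    [0,0,-20,0],
    [0,0,0,0],
    [0,0,0,0],
    [0,0,0,0],
  ],
)

```text
time: 31.95
tool_pos: [0.551, 0.0507, 0.2532]
tool_rot: [-0.012, 0.823, 0.568, -0.013]
contact_force: [0.2, 0.1, -0.2]
gripper_width: 0.999
```

Request:
step_arm(
  steps=[
    [0,0,50,0],
    [0,0,0,0],
    [0,0,0,0],
    [0,0,0,0],
    [0,0,0,0],
    [0,0,0,0],
  ],
)

```text
time: 32.55
tool_pos: [0.55, 0.0509, 0.2052]
tool_rot: [-0.012, 0.823, 0.568, -0.012]
contact_force: [0.3, -0.1, 0.9]
gripper_width: 0.998
```

Request:
step_arm(
  steps=[
    [0,0,-4,0],
    [0,0,-8,0],
    [0,0,-14,0],
    [0,0,-20,0],
    [0,0,0,0],
    [0,0,0,0],
    [0,0,0,0],
  ],
)

```text
time: 33.25
tool_pos: [0.5546, 0.0506, 0.2612]
tool_rot: [-0.008, 0.823, 0.568, -0.008]
contact_force: [0.1, -0.1, 0.4]
gripper_width: 0.997
```

Request:
step_arm(
  steps=[
    [0,0,50,0],
    [0,0,20,0],
    [0,0,8,0],
    [0,0,3,0],
    [0,0,1,0],
    [0,0,0,0],
    [0,0,0,0],
  ],
)

```text
time: 33.95
tool_pos: [0.553, 0.0509, 0.1772]
tool_rot: [-0.008, 0.823, 0.568, -0.008]
contact_force: [0.1, 0.1, -0.6]
gripper_width: 1.001
```

```bash
python3 go.py 534 56 135 -20.2 2
```

```text
tilt [-0.022  0.005]
pose [553.   50.9 177.2] jaw -20.8 F [ 0.11  0.1  -0.6 ] d [-19.    5.1 -42.2] turn -0.6 n 2 t 34.0
[[-1, -10, 21, np.float64(-0.3)], [-1, -10, 21, np.float64(-0.3)]]
```

Request:
step_arm(
  steps=[
    [-1,-20,0,-0.5],
    [0,0,0,0],
    [0,0,0,0],
    [0,0,20,0],
    [0,0,0,0],
    [0,0,0,0],
  ],
)

```text
time: 34.55
tool_pos: [0.5386, 0.0565, 0.1636]
tool_rot: [-0.004, 0.821, 0.572, -0.003]
contact_force: [0.7, -0.2, -0.0]
gripper_width: 0.998
```

```bash
python3 go.py 532 55.5 50 -20.7 2
```

```text
tilt [-0.01   0.004]
pose [538.6  56.5 163.6] jaw -20.3 F [ 0.68 -0.22 -0.05] d [  -6.6   -1.  -113.6] turn 0.4 n 3 t 34.5
[[-1, -2, 38, np.float64(0.1)], [-1, -2, 38, np.float64(0.1)], [-1, -2, 38, np.float64(0.1)]]
```

Request:
step_arm(
  steps=[
    [-2,-5,0,0],
    [0,0,35,0],
    [0,0,30,0],
    [0,0,20,0],
    [0,0,10,0],
    [0,0,3,0],
    [0,0,0,0],
    [0,0,0,0],
  ],
)

```text
time: 35.35
tool_pos: [0.538, 0.056, 0.0718]
tool_rot: [-0.0, 0.821, 0.571, 0.003]
contact_force: [0.7, 0.5, 0.3]
gripper_width: 1.002
```

```bash
python3 go.py 532 55.5 50 -20.7 2
```

```text
tilt [0.004 0.003]
pose [538.   56.   71.8] jaw -20.3 F [0.75 0.48 0.35] d [ -6.   -0.5 -21.8] turn 0.4 n 2 t 35.4
[[-1, -3, 11, np.float64(0.2)], [-1, -3, 11, np.float64(0.2)]]
```

Request:
step_arm(
  steps=[
    [-1,-5,10,0],
    [0,0,8,0],
    [0,0,3,0],
    [0,0,0,0],
    [0,0,0,0],
  ],
)

```text
time: 35.85
tool_pos: [0.5345, 0.057, 0.0518]
tool_rot: [0.001, 0.821, 0.571, 0.004]
contact_force: [-0.1, 0.1, -0.6]
gripper_width: 0.997
```

Request:
step_arm(
  steps=[
    [0,0,0,0],
    [0,0,0,0],
    [0,0,0,0],
    [0,0,0,0],
    [0,0,0,0],
    [0,0,0,0],
    [0,0,0,0],
    [0,0,0,0],
  ],
  claw=20,
)

```text
time: 36.65
tool_pos: [0.5356, 0.057, 0.0528]
tool_rot: [0.002, 0.821, 0.571, 0.005]
contact_force: [0.3, -0.3, -0.1]
gripper_width: 0.441
```

```bash
python3 go.py 532 55.5 50 -20.7 2; python3 -c "
from plant import *;print(state()['gripper_width'])"
```

```text
tilt [0.011 0.003]
pose [535.6  57.   52.8] jaw -20.3 F [ 0.33 -0.33 -0.13] d [-3.6 -1.5 -2.8] turn 0.4 n 2 t 36.6
[[-1, -1, 1, np.float64(0.2)], [-1, -1, 1, np.float64(0.2)]]
0.4405821239955541
```

Request:
step_arm(
  steps=[
    [0,0,-10,0],
    [0,0,-20,0],
    [0,0,-30,0],
    [0,0,-30,0],
    [0,0,-25,0],
    [0,0,-10,0],
    [0,0,0,0],
    [0,0,0,0],
  ],
)

```text
time: 37.45
tool_pos: [0.5271, 0.0567, 0.175]
tool_rot: [-0.004, 0.821, 0.571, -0.002]
contact_force: [0.2, -1.0, -4.0]
gripper_width: 0.441
```

```bash
python3 go.py 540 -214 185 -16.6 7
```

```text
tilt [-0.007  0.003]
pose [527.1  56.7 175. ] jaw -20.3 F [ 0.18 -1.04 -3.96] d [  12.9 -270.7   10. ] turn -3.7 n 7 t 37.5
[[-36, 15, -1, np.float64(-0.5)], [-36, 15, -1, np.float64(-0.5)], [-36, 14, -1, np.float64(-0.5)], [-36, 14, -1, np.float64(-0.5)], [-36, 14, -1, np.float64(-0.5)], [-36, 13, -1, np.float64(-0.5)], [-36, 13, -1, np.float64(-0.5)]]
```

Request:
step_arm(
  steps=[
    [-25,10,-5,-0.5],
    [-36,15,-5,-0.5],
    [-36,14,-5,-0.5],
    [-36,14,-5,-0.5],
    [-36,14,-5,-0.5],
    [-25,10,-4,-0.5],
    [0,0,0,0],
    [0,0,0,0],
  ],
)

```text
time: 38.25
tool_pos: [0.5288, -0.1564, 0.1845]
tool_rot: [-0.015, 0.804, 0.594, -0.01]
contact_force: [0.0, -0.2, -4.6]
gripper_width: 0.44
```

```bash
python3 go.py 540 -214 185 -16.6 2
```

```text
tilt [-0.035  0.012]
pose [ 528.8 -156.4  184.5] jaw -17.0 F [ 0.04 -0.23 -4.57] d [ 11.2 -57.6   0.5] turn -0.4 n 2 t 38.2
[[-26, 14, 0, np.float64(-0.2)], [-26, 14, 0, np.float64(-0.2)]]
```

Request:
step_arm(
  steps=[
    [-28,14,-4,0],
    [-22,13,-4,-0.4],
    [0,0,0,0],
    [0,0,0,0],
    [0,0,0,0],
  ],
)

```text
time: 38.75
tool_pos: [0.5378, -0.207, 0.1837]
tool_rot: [-0.022, 0.8, 0.599, -0.012]
contact_force: [0.0, 0.4, -4.1]
gripper_width: 0.443
```

Request:
step_arm(
  steps=[
    [0,0,-4,0],
    [0,0,-8,0],
    [0,0,-14,0],
    [0,0,-20,0],
    [0,0,0,0],
    [0,0,0,0],
    [0,0,0,0],
  ],
)

```text
time: 39.45
tool_pos: [0.5404, -0.2046, 0.2342]
tool_rot: [-0.021, 0.799, 0.601, -0.011]
contact_force: [0.2, -0.2, -4.0]
gripper_width: 0.435
```

Request:
step_arm(
  steps=[
    [0,0,30,0],
    [0,0,8,0],
    [0,0,3,0],
    [0,0,1,0],
    [0,0,0,0],
    [0,0,0,0],
  ],
)

```text
time: 40.05
tool_pos: [0.5383, -0.2037, 0.1912]
tool_rot: [-0.021, 0.799, 0.601, -0.011]
contact_force: [-0.1, -0.5, -3.4]
gripper_width: 0.437
```

```bash
python3 go.py 540 -214 185 -16.6 2
```

```text
tilt [-0.044  0.02 ]
pose [ 538.3 -203.7  191.2] jaw -16.1 F [-0.09 -0.5  -3.36] d [  1.7 -10.3  -6.2] turn 0.5 n 2 t 40.0
[[-5, 2, 3, np.float64(0.3)], [-5, 2, 3, np.float64(0.3)]]
```

Request:
step_arm(
  steps=[
    [-8,2,-4,0],
    [0,0,-8,0],
    [0,0,-14,0],
    [0,0,-22,0],
    [0,0,0,0],
    [0,0,0,0],
    [0,0,0,0],
  ],
)

```text
time: 40.75
tool_pos: [0.5419, -0.215, 0.2471]
tool_rot: [-0.018, 0.799, 0.601, -0.01]
contact_force: [-0.8, -0.0, -5.2]
gripper_width: 0.435
```

Request:
step_arm(
  steps=[
    [0,0,45,0],
    [0,0,0,0],
    [0,0,0,0],
    [0,0,0,0],
    [0,0,0,0],
    [0,0,0,0],
  ],
)

```text
time: 41.35
tool_pos: [0.5406, -0.2143, 0.2037]
tool_rot: [-0.018, 0.799, 0.601, -0.01]
contact_force: [-0.2, 0.7, -3.2]
gripper_width: 0.439
```

Request:
step_arm(
  steps=[
    [0,0,-4,0],
    [0,0,-8,0],
    [0,0,-14,0],
    [0,0,-22,0],
    [0,0,0,0],
    [0,0,0,0],
    [0,0,0,0],
  ],
)

```text
time: 42.05
tool_pos: [0.5446, -0.2164, 0.2611]
tool_rot: [-0.013, 0.799, 0.601, -0.008]
contact_force: [-0.7, -1.1, -5.1]
gripper_width: 0.432
```

Request:
step_arm(
  steps=[
    [0,0,45,0],
    [0,0,0,0],
    [0,0,0,0],
    [0,0,0,0],
    [0,0,0,0],
    [0,0,0,0],
  ],
)

```text
time: 42.65
tool_pos: [0.5435, -0.2158, 0.2173]
tool_rot: [-0.013, 0.799, 0.601, -0.008]
contact_force: [0.5, -0.7, -4.6]
gripper_width: 0.437
```

```bash
python3 go.py 540 -214 165 -16.6 2
python3 - <<'E'
from h import *
for c in("side","top"):
    im,W=cloud(c);np.savez(c+"4.npz",im=im,W=W)
    hsv=cv2.cvtColor(im,cv2.COLOR_RGB2HSV)
    b=(hsv[...,0]>95)&(hsv[...,0]<130)&(hsv[...,1]>90)&(abs(W[...,0]-.54)<.08)&(abs(W[...,1]+.21)<.08)
    print(c,b.sum(),np.nanpercentile(W[b],[2,50,98],axis=0).round(4) if b.any() else 0)
    P=W[b]*1000
    # face fit: plane normal
    if len(P)>50:
        m=P.mean(0);U,S,V=np.linalg.svd(P-m,full_matrices=False);print("mean",m.round(1),"normal",V[2].round(3),S.round(0))
    if c=="side": cv2.imwrite("pics/s4.png",cv2.resize(im[190:340,200:400],None,fx=3.5,fy=3.5)[...,::-1])
E
```

```text
tilt [-0.028  0.012]
pose [ 543.5 -215.8  217.3] jaw -16.1 F [ 0.55 -0.67 -4.59] d [ -3.5   1.8 -52.3] turn 0.5 n 2 t 42.6
[[0, -2, 26, np.float64(0.3)], [0, -2, 26, np.float64(0.3)]]
side 1078 [[ 0.5051 -0.2852  0.0449]
 [ 0.5362 -0.2499  0.2244]
 [ 0.5882 -0.1764  0.5416]]
mean [ 538.8 -245.2  286.9] normal [ 0.774 -0.632 -0.048] [4662.  698.  589.]
top 1127 [[ 0.5022 -0.2508  0.0226]
 [ 0.5468 -0.1869  0.2265]
 [ 0.5979 -0.1513  0.538 ]]
mean [ 547.9 -191.   278.3] normal [-0.527  0.849 -0.039] [4681.  744.  637.]
```

View pics/s4.png

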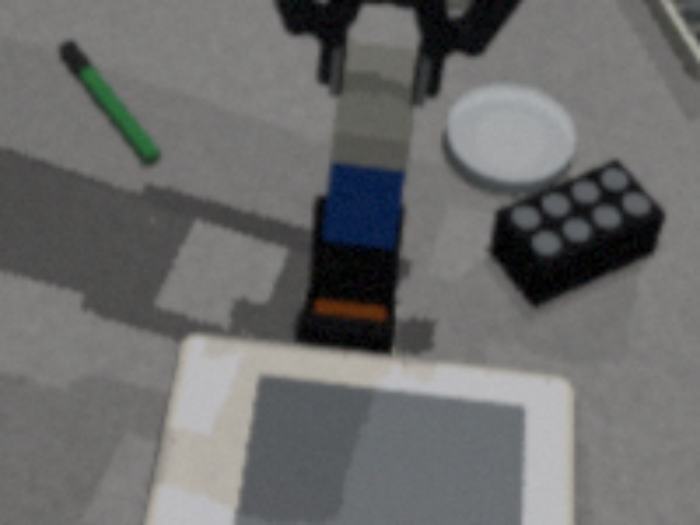

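The side view shows the box hanging upright between the fingers (blue end at crop px (365,205)) over the bay (orange at (350,310)). Measuring where the box sits relative to the tool.

```bash
python3 - <<'E'
from h import *
z=np.load("side4.npz");im,W=z["im"],z["W"]
P=W[238:259,296:314].reshape(-1,3)*1000;P=P[~np.isnan(P).any(1)]
m=P.mean(0);V=np.linalg.svd(P-m,full_matrices=False)[2];n=V[2]*np.sign(V[2][1]);r=(P-m)@n
print(len(P),m.round(1),n.round(3),"yaw",np.degrees(np.arctan2(n[1],n[0])).round(1),r.std().round(2))
t=np.array([543.5,-215.8,217.3]);y=np.array([.282,.959]);x=np.array([.959,-.282])
# end-face pos along loader y relative to TCP (expect -33), and row edges
print("end rel", ((m-t)[:2]@y).round(1))
hsv=cv2.cvtColor(im,cv2.COLOR_RGB2HSV)
b=(hsv[...,0]>95)&(hsv[...,0]<130)&(hsv[...,1]>110)
b[:225]=0;b[265:]=0;b[:,:285]=0;b[:,325:]=0;b&=(W[...,2]>.14)
Q=W[b]*1000;print(b.sum(),"x extents rel TCP",np.percentile((Q[:,:2]-t[:2])@x,[1,50,99]).round(1),"z",np.percentile(Q[:,2],[1,99]).round(1))
E
python3 go.py 540 -214 165 -16.6 2
```

```text
377 [ 537.4 -250.6  197.3] [0.064 0.974 0.219] yaw 86.2 6.3
end rel -35.1
449 x extents rel TCP [-18.6   1.7  20.7] z [164.9 228.4]
tilt [-0.028  0.011]
pose [ 543.6 -215.9  217.5] jaw -16.1 F [ 0.13 -0.21 -4.26] d [ -3.6   1.9 -52.5] turn 0.5 n 2 t 42.8
[[0, -2, 26, np.float64(0.3)], [0, -2, 26, np.float64(0.3)]]
```

Request:
step_arm(
  steps=[
    [2,-2,0,0],
    [0,0,30,0],
    [0,0,10,0],
    [0,0,4,0],
    [0,0,1,0],
    [0,0,0,0],
    [0,0,0,0],
  ],
)

```text
time: 43.45
tool_pos: [0.5431, -0.2136, 0.1769]
tool_rot: [-0.01, 0.799, 0.601, -0.006]
contact_force: [-0.1, -0.4, -4.7]
gripper_width: 0.44
```

```bash
python3 go.py 541 -213 120 -16.6 4
```

```text
tilt [-0.022  0.008]
pose [ 543.1 -213.6  176.9] jaw -16.1 F [-0.12 -0.41 -4.68] d [ -2.1   0.6 -56.9] turn 0.5 n 4 t 43.5
[[0, -1, 14, np.float64(0.1)], [0, -1, 14, np.float64(0.1)], [0, -1, 14, np.float64(0.1)], [0, -1, 14, np.float64(0.1)]]
```

Request:
step_arm(
  steps=[
    [0,-2,0,0.5],
    [0,0,15,0],
    [0,0,15,0],
    [0,0,12,0],
    [0,0,6,0],
    [0,0,2,0],
    [0,0,0,0],
    [0,0,0,0],
  ],
)

```text
time: 44.25
tool_pos: [0.5398, -0.2126, 0.1225]
tool_rot: [-0.01, 0.802, 0.597, -0.006]
contact_force: [0.3, 0.3, -3.9]
gripper_width: 0.442
```

```bash
python3 go.py 541 -213 90 -16.6 4
```

```text
tilt [-0.022  0.008]
pose [ 539.8 -212.6  122.5] jaw -16.6 F [ 0.25  0.27 -3.92] d [  1.2  -0.4 -32.5] turn -0.0 n 4 t 44.2
[[0, 0, 8, np.float64(-0.0)], [0, 0, 8, np.float64(-0.0)], [0, 0, 8, np.float64(-0.0)], [0, 0, 8, np.float64(-0.0)]]
```

Request:
step_arm(
  steps=[
    [0,1,8,0],
    [0,0,10,0],
    [0,0,10,0],
    [0,0,8,0],
    [0,0,4,0],
    [0,0,1,0],
    [0,0,0,0],
    [0,0,0,0],
  ],
)

```text
time: 45.05
tool_pos: [0.5405, -0.2129, 0.0786]
tool_rot: [-0.009, 0.802, 0.597, -0.006]
contact_force: [0.4, -0.1, -2.7]
gripper_width: 0.441
```

```bash
python3 go.py 541 -213 65 -16.6 4
```

```text
tilt [-0.021  0.008]
pose [ 540.5 -212.9   78.6] jaw -16.6 F [ 0.37 -0.1  -2.71] d [  0.5  -0.1 -13.6] turn -0.0 n 4 t 45.0
[[0, 0, 3, np.float64(-0.0)], [0, 0, 3, np.float64(-0.0)], [0, 0, 3, np.float64(-0.0)], [0, 0, 3, np.float64(-0.0)]]
```

Request:
step_arm(
  steps=[
    [0,0,4,0],
    [0,0,4,0],
    [0,0,3,0],
    [0,0,2,0],
    [0,0,1,0],
    [0,0,0,0],
    [0,0,0,0],
  ],
)

```text
time: 45.75
tool_pos: [0.5412, -0.2135, 0.0651]
tool_rot: [-0.008, 0.802, 0.597, -0.005]
contact_force: [0.7, 1.2, -3.4]
gripper_width: 0.44
```

```bash
python3 w.py; python3 go.py 541 -213 59 -16.6 1
```

```text
[-0.18930132  0.09544032 -3.91929878] [0.60169698 0.52348567 0.34953808]
[ 6.000e-02 -3.954e+01 -3.573e+01 -1.000e-02  1.200e-01 -0.000e+00] [-0.0092468  -0.07378659  0.00547039] [ 0.54120773 -0.21345054  0.06509787] 0.4378120288012
tilt [-0.018  0.006]
pose [ 541.2 -213.5   65.1] jaw -16.6 F [ 0.89  0.25 -4.12] d [-0.2  0.5 -6.1] turn -0.0 n 1 t 46.0
[[0, 0, 6, np.float64(-0.0)]]
```

Request:
step_arm(
  steps=[
    [0,0,2,0],
    [0,0,2,0],
    [0,0,2,0],
    [0,0,1,0],
    [0,0,0,0],
    [0,0,0,0],
  ],
)

```text
time: 46.65
tool_pos: [0.5413, -0.2137, 0.0591]
tool_rot: [-0.008, 0.802, 0.597, -0.006]
contact_force: [-0.8, 0.8, -1.1]
gripper_width: 0.437
```

```bash
python3 w.py; python3 go.py 541 -213 59 -16.6 1
```

```text
[-1.24977381  0.69399532 -1.10037318] [0.58587097 0.37393192 0.54494781]
[ 8.000e-02 -3.846e+01 -3.491e+01  5.000e-02 -2.900e-01  1.000e-02] [ 0.12118865  0.17573748 -0.0513617 ] [ 0.54135282 -0.2137297   0.05904696] 0.4361079035430764
tilt [-0.018  0.005]
pose [ 541.4 -213.7   59. ] jaw -16.6 F [-1.58  0.95 -0.14] d [-0.4  0.7 -0. ] turn -0.0 n 1 t 47.0
[[1, -1, 0, np.float64(-0.0)]]
```

The sprung floor now carries the box: wrist load fell from 3.9 N to 1.1 N at the expected height. Releasing.

Request:
step_arm(
  steps=[
    [0,0,1,0],
    [0,0,0,0],
    [0,0,0,0],
  ],
)

```text
time: 47.25
tool_pos: [0.5415, -0.2138, 0.059]
tool_rot: [-0.007, 0.802, 0.597, -0.006]
contact_force: [-0.9, 0.4, -0.2]
gripper_width: 0.438
```

Request:
step_arm(
  steps=[
    [0,0,0,0],
    [0,0,0,0],
    [0,0,0,0],
    [0,0,0,0],
    [0,0,0,0],
    [0,0,0,0],
  ],
  claw=100,
)

```text
time: 47.85
tool_pos: [0.5437, -0.2148, 0.06]
tool_rot: [-0.005, 0.802, 0.597, -0.004]
contact_force: [-0.1, -0.3, 0.4]
gripper_width: 1.001
```

Request:
step_arm(
  steps=[
    [0,0,-10,0],
    [0,0,-20,0],
    [0,0,-30,0],
    [0,0,-30,0],
    [0,0,-30,0],
    [0,0,-20,0],
    [0,0,0,0],
    [0,0,0,0],
  ],
)

```text
time: 48.65
tool_pos: [0.5453, -0.2151, 0.2089]
tool_rot: [-0.004, 0.802, 0.597, -0.004]
contact_force: [-0.2, 0.5, -0.2]
gripper_width: 1.0
```

Request:
step_arm(
  steps=[
    [40,0,-10,0],
    [40,0,-10,0],
    [40,0,-10,0],
    [40,0,-10,0],
    [20,0,-5,0],
    [0,0,0,0],
    [0,0,0,0],
  ],
)

```text
time: 49.35
tool_pos: [0.5943, -0.0365, 0.2425]
tool_rot: [-0.011, 0.803, 0.596, -0.009]
contact_force: [-0.5, -0.5, 0.4]
gripper_width: 1.0
```

Run:
```python
from h import *
im,W=cloud("top");S,Vv=[cv2.cvtColor(im,cv2.COLOR_RGB2HSV)[...,i] for i in(1,2)]
for n,c in(("bay",(.54,-.214)),("r1",(.557,.322)),("r3",(.534,.214))):
    m=(abs(W[...,2]-.098)<.012)&(np.hypot(W[...,0]-c[0],W[...,1]-c[1])<.042)&(S<70)&(Vv>80)
    P=W[m]; 
    if len(P)<20: print(n,len(P));continue
    r=cv2.minAreaRect((P[:,:2]*1000).astype(np.float32));A=np.c_[P[:,:2]-P[:,:2].mean(0),np.ones(len(P))];k=np.linalg.lstsq(A,P[:,2],rcond=None)[0]
    print(n,len(P),np.round(r[0],1),np.round(r[1],1),round(r[2],1),"z",np.median(P[:,2]).round(4),"slope",k[:2].round(3))
s,_=grab_frame("side")
cv2.imwrite("pics/f5.png",cv2.resize(np.hstack([im[100:300,340:520],s[180:380,200:380]]),None,fx=2.2,fy=2.2)[...,::-1])
```

```text
bay 0
r1 765 [558.8 328.2] [52.  66.6] 78.5 z 0.0994 slope [0.007 0.017]
r3 758 [534.3 214.3] [40.9 66.5] 78.5 z 0.0995 slope [0.006 0.037]
```

View pics/f5.png

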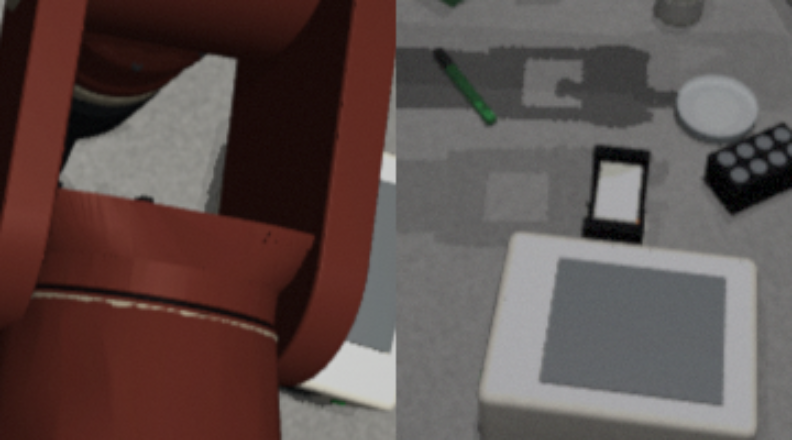

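In the side view, the box's white lid sits squarely between the cheeks at (620,190). The arm hides the bay from the top camera, so the last check uses the side view.

Run:
```python
from h import *
def chk(cam,L):
    im,W=cloud(cam);h=cv2.cvtColor(im,cv2.COLOR_RGB2HSV)
    for n,c in L:
        m=((abs(W[...,2]-.099)<.01)&(np.hypot(W[...,0]-c[0],W[...,1]-c[1])<.042)&(h[...,1]<70)&(h[...,2]>80)).astype(np.uint8)
        k,lab,st,_=cv2.connectedComponentsWithStats(m,connectivity=4);i=1+st[1:,4].argmax();P=W[lab==i]
        r=cv2.minAreaRect((P[:,:2]*1000).astype(np.float32));A=np.c_[P[:,:2]-P[:,:2].mean(0),np.ones(len(P))]
        print(cam,n,len(P),np.round(r[0],1),np.round(r[1],1),round(r[2],1),"z",np.median(P[:,2]).round(4),"slope",np.linalg.lstsq(A,P[:,2],rcond=None)[0][:2].round(3))
chk("side",[("bay",(.54,-.214))]);chk("top",[("r1",(.557,.322)),("r3",(.534,.214))])
print(state()["time"])
```

```text
side bay 494 [ 540.6 -219.4] [71.8 40.2] 73.1 z 0.0978 slope [0.007 0.001]
top r1 765 [557.8 323.1] [42.  66.4] 77.6 z 0.0996 slope [0.007 0.013]
top r3 748 [534.2 214.3] [41.  66.4] 78.5 z 0.0996 slope [0.001 0.03 ]
49.55
```

```bash
python3 -c "
from plant import *;print(job_done())"
```

```text
the job is handed in; nothing more can be done
None
```

The full slide box is standing in the printer's loading bay, and the job was handed in at about 49.6 s. No verdict came back.

- **Finding the full box:** I lifted the box farthest to the robot's left and it read about 1.5 N, so it was empty and went back. The middle one read 4.2 N, so it was the full one. I did not lift the third, because only one box is full.
- **Placing it:** I stood the full box on the bench, regripped it by its broad faces and lowered it gently between the cheeks. The wrist load dropped from 3.9 N to near zero as the floor took the weight, and then I released it.

**Last checks**
- **In the bay:** the lid top is at 97.8 mm, where about 98 mm means the floor is fully pressed. The box is level, with its length at 73.1° against the loader's 73.4°.
- **In the rack:** both other boxes stand upright, tops at 99.6 mm, within about 2 mm of where they started.
- **Bystanders and gripper:** the final side view shows the dish, marker and tube block undisturbed. I did not look at the others again. The gripper is clear of everything.

**What disagreed**
- **Lengthwise position:** the side camera put the seated box about 5 mm off along the bay. The measured outline was 72 mm instead of 66 mm, because stray pixels from the cheeks got in. The cheeks allow at most 5 mm, which is inside the 9 mm limit. The arm hid the bay from the top camera, so I could not cross-check it.
- **Tool tilt:** the tool's tilt crept to about 0.09 rad on the way. Up-and-down strokes in free air brought it back to about 0.02 rad before the lowering. One earlier stroke pattern made it worse and cost a few seconds.

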